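Raise the lens table two counted turns past the slack

ROBOT

A 6-joint arm with a two-finger parallel gripper is mounted at the origin on the work surface. World frame = base frame: x ahead of the robot, y to its left, z up, the work surface at z = 0. Lengths are in m, angles in rad, forces in N, time in s.
With the tool pointing down it reaches from about 0.35 to 0.775 m from the base axis. Payload 5.5 kg.
Tool frame: the origin (TCP) lies midway between the tips of the shut fingers; the grasp point (between the pads) lies env.grasp_offset behind it (env.grasp_offset is the distance from the TCP to the grasp point, in m); z points along the fingers, y is the line along which they close (so a half turn about z gives the same grasp; the last joint's range is limited). The gripper opens to 85 mm and grips with 20 to 120 N. Pads are 22 mm wide; open, the fingers measure 114 mm over their backs; the gripper's body (76 mm by 85 mm) begins 54 mm behind the grasp point. The pads swing forward as they close: fully open they stand 13 mm farther back than shut.
Start: joints at [1.021, 0.313, 0.046, 1.304, 0, 1.431], TCP at [0.229, 0.527, 0.193] pointing down, gripper open.
Joint ranges: [-2.76, 2.76], [-0.86, 1.69], [-1.03, 1.26], [-2.2, 2.34], [-1.47, 1.5], [-3.14, 3.14]. Speed limits (rad/s): [2.57, 2.57, 3.14, 3.14, 3.14, 3.14].

INTERFACE

Orientations are given as a unit quaternion [w, x, y, z].
In Python, from workcell import monitor, viewer, order, env gives the robot as it stands.
- The arm moves only by the tool carry_out, never from a script. Its argument "plan" is a list that holds one entry, the list of rows, each a list of 7 numbers: the turn, a rotation vector about the world's x, y, z in rad, then the shift along the world's x, y, z in mm, then the finger opening in mm, from 0 to 85.4. A call has 1 to 20 rows; each row is the pose to reach, as a shift and turn from the pose commanded when the call began; what a row does not reach only later rows make up. A row lasts 1/10 s, in which the tool goes at most 50 mm and 8.59 degrees, less where a joint would pass 70% of its speed; a pose out of reach is approached as far as the arm can. A call with a gripper value outside its range is refused whole. The fingers move at their own pace and stop on an object; "squeeze" is the grip in N (left out, the last holds). Time passes only in rows, so rows that repeat a pose let the fingers close. It gives the time, the measured TCP pose, the force, the opening and the grip force at its end, in the units of the state.
- monitor.get_state(): the state, without advancing time (a new reading comes with each control period).
- viewer.read_camera(name): name is "scene" or "top"; returns the picture (420x560x3 uint8, red, green, blue); there is no depth.
- viewer.calibration(name): a dict with "K" (3x3 intrinsics, pixels), "dist" ([k1, k2, p1, p2, k3] as OpenCV has them; the pictures are not rectified), "eye" and "rotation" of the camera in the world. Camera axes: x right, y down, z forward; pixel columns grow to the right and rows downward; lengths in m; the calibration is good to about 2 mm. A picture is of the moment at which its call begins. calibration takes no time and is no camera call.
- order.hand_in(): hands the job in; it is judged then, once.
The state is a dict: "clock": time; "joint_pos": joint angles; "qvel": joint speeds; "tau": joint torques, N m; "tcp_pos": TCP position; "orientation": TCP orientation; "wrist_force": force on the tool from outside, world axes, zero at the start; "ft_torque": the same for the moment, N m; "finger_gap": finger opening in m; "grip_force": force on a finger pad.
Only numpy, scipy, OpenCV 4.12 (cv2) and the standard library are available. Lean on these libraries where they do the work, as an engineer would, in place of code of your own. Each camera call takes 0.05 s, during which the arm holds its last target. There are 200 camera calls.

TASK

Set the lens in its brass cell down in the round nest of the elevating stand and let go of it. Then wind the stand's handwheel clockwise by its crank handle with a light hand: first take up the slack until you feel the screw bite, then raise the table by two full turns counted from there, without overrunning, and leave it so. Do not knock the other things about.

Things in the scene. Friction and masses are not known exactly. Their poses are not given: they have to be found in the camera images.
- lens_center (a point): The crystal lens in its plain brass cell: an upright round barrel 44 mm across and 30 mm tall, about 0.16 kg, a domed glass set in its top end, standing on the desk. The point is its centre, 15 mm above its foot; z is its axis, upward. Grip it across the barrel.
- lens_foot (a point): The same lens cell: the centre of its underside.
- lens: The same lens cell as a whole; origin at the centre of its underside, z along its axis, upward.
- nest (a point): Centre of the floor of the round brass nest on the table of the elevating stand, open upward: 47 mm wide at the floor, flaring to about 54 mm at the rim, 9 mm deep. z is up. The table is an iron arm that moves only up and down, 4 mm for each turn of the screw; it starts on its lower stop.
- stand: Iron elevating stand, bolted to the desk: foot 120 x 112 mm, two guide rods, a screw spindle between them, a bridge on top at 118 to 134 mm and the handwheel above. Origin on the desk under the screw axis; z up; y points along the table arm to the nest, which is 150 mm from the screw axis.
- wheel_hub (a point): Centre of the brass handwheel on the screw axis, 150 mm above the desk; rim 100 mm across, axis vertical. Clockwise from above raises the table. The wheel has lost motion: turned clockwise from where it stands it runs loose (under 1 N at the handle) for an unknown part of a turn, up to half, then its dog meets the screw and drags at about 8 N, half that at a pause. The screw stays as left.
- wheel: The same handwheel with its crank handle; origin on the screw axis at the underside of the wheel's hub, z up; its x axis points from the hub to the crank handle.
- crank_handle (a point): The upright black crank handle on the rim of the handwheel, 45 mm from the screw axis: a round grip 16 mm across, 39 mm tall, that spins freely on its thin pin, which bends if the fingers squeeze and push it with over 80 N in all (both fingers added up). The point is on its axis, 20 mm above its lower end; nothing else on the wheel stands higher than its lower end.
- insulator: Bystander: white porcelain insulator knob, 38 mm across, 47 mm tall, near the lens. Origin under its centre.
- depth_gauge: Bystander: steel depth gauge lying flat, beam 150 mm, foot 90 mm. Origin under the middle of the foot; x along the beam.
- spare_ring: Bystander: flat brass retaining ring 48 mm across, 8 mm tall, near the stand. Origin under its centre.
- eyepiece: Bystander: brass eyepiece standing on end, 40 mm across, 47 mm tall. Origin under its centre.
- screwdriver: Bystander: screwdriver with a wooden handle, 160 mm long, lying. Origin under its middle; x along it to the tip.
- loupe: Bystander: flat hand loupe, brass ring 52 mm across with a wooden handle to its -x side. Origin under the centre of the ring.
Things that resemble listed ones, but are neither listed nor needed, are in the scene too. Leave any black or purple look-alike of the lens alone.

How it is judged:
By the outcome, as a careful person would: the job done as asked, in the order asked, and still so for the second after the job is handed in, with the robot touching nothing.
It also fails if it takes over 72 s, if anything falls off the work surface, if the arm or the gripper's body presses on something with over 40 N, if the wrist force passes 120 N, or if a joint passes its speed limit or range.

## Working session

There is one attempt and no reset: what is moved stays moved. The work goes in short steps, Python scripts to look and compute and a tool call to move; the robot and the scene stay as the last step left them, time stands still between calls to the robot, and variables do not carry over. Pictures are saved under pics/ and viewed, at most 10 in all, crops included, and the job is handed in when it is done.

Besides the shell and the picture viewer there is one more tool, called after "Request:" in YAML: its name, and indented under it one key for each argument. carry_out: Moves the arm, as the interface text tells. Its arguments: {"type":"object","properties":{"plan":{"type":"array","items":{"type":"array","items":{"type":"array","items":{"type":"number"}}}},"squeeze":{"type":"number"}},"required":["plan"]}

```bash
mkdir -p pics; cat > h.py <<'E'
import numpy as np, cv2
from workcell import monitor, viewer, order, env
def ray(c,uv):
    C=viewer.calibration(c); K=np.array(C["K"]); 
    p=cv2.undistortPoints(np.array([[uv]],float),K,np.array(C["dist"],float))[0,0]
    d=np.array(C["rotation"])@[p[0],p[1],1]; return np.array(C["eye"]),d
def plane(c,uv,z):
    e,d=ray(c,uv); return e+d*(z-e[2])/d[2]
def two(a,uva,b,uvb):
    e1,d1=ray(a,uva); e2,d2=ray(b,uvb); d1/=np.linalg.norm(d1); d2/=np.linalg.norm(d2)
    s=np.linalg.lstsq(np.c_[d1,-d2],e2-e1,rcond=None)[0]
    p,q=e1+s[0]*d1,e2+s[1]*d2; return (p+q)/2,np.linalg.norm(p-q)
def proj(c,P):
    C=viewer.calibration(c);R=np.array(C["rotation"]);e=np.array(C["eye"])
    X=(np.atleast_2d(P)-e)@R
    return cv2.projectPoints(X,np.zeros(3),np.zeros(3),np.array(C["K"]),np.array(C["dist"],float))[0][:,0]
def snap(c,f):
    im=viewer.read_camera(c); cv2.imwrite("pics/"+f,cv2.cvtColor(im,cv2.COLOR_RGB2BGR)); return im
E
python3 - <<'E'
from h import *
for c in("scene","top"):
    snap(c,c+"0.png"); C=viewer.calibration(c); print(c,C["eye"],np.array(C["rotation"]).round(2).tolist(),np.array(C["K"]).round(0).tolist())
s=monitor.get_state(); print(s,env.grasp_offset)
E
```

```text
scene [1.00731245 0.33581688 0.86257793] [-0.14, 0.4, 0.86, -0.29] [[431.0, 0.0, 282.0], [0.0, 431.0, 215.0], [0.0, 0.0, 1.0]]
top [ 0.37043452 -0.01273889  1.00086106] [-0.08, 0.73, -0.68, 0.08] [[401.0, 0.0, 269.0], [0.0, 401.0, 210.0], [0.0, 0.0, 1.0]]
{'clock': 0.1, 'joint_pos': array([ 1.02141013e+00,  3.13904019e-01,  4.50694683e-02,  1.30358220e+00,
       -2.24677318e-05,  1.43122083e+00]), 'qvel': array([-0.00343404, -0.00250624,  0.0025499 ,  0.00054244,  0.00055646,
       -0.00075442]), 'tau': array([ 3.61693419e-03, -4.81724596e+01,  2.99243599e+01,  1.27158387e-02,
       -6.50644552e-05,  2.56371248e-05]), 'tcp_pos': array([0.22882905, 0.52693834, 0.19260073]), 'orientation': array([-2.63041776e-04,  2.03474419e-01,  9.79079927e-01, -7.66408015e-04]), 'wrist_force': array([ 0.66242123, -0.08294007, -0.49823624]), 'ft_torque': array([-0.01933829, -0.00274821, -0.02443881]), 'grip_force': 0.0, 'finger_gap': 0.0854103164961017} 0.0187
```

View pics/scene0.png

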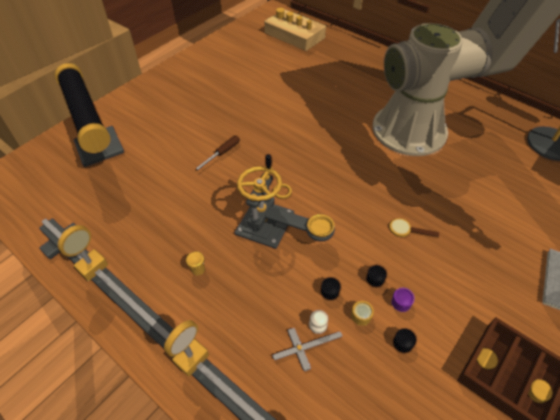

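View pics/top0.png

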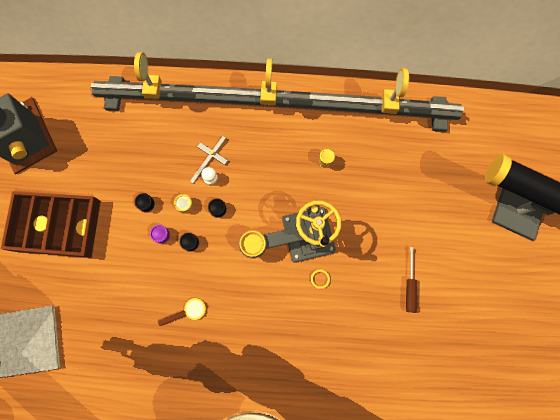

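The lens is at about scene (363,312) and top (183,203), with the insulator close by. The nest is at scene (320,227) and top (253,244), and the wheel is at scene (260,184) and top (318,223). I'll zoom in to measure them.

```bash
python3 - <<'E'
import cv2,numpy as np
s=cv2.imread("pics/scene0.png");t=cv2.imread("pics/top0.png")
def up(i,x,y,w,h,k): return cv2.resize(i[y:y+h,x:x+w],None,fx=k,fy=k,interpolation=cv2.INTER_CUBIC)
A=up(s,225,145,120,100,3.3333);B=up(s,300,260,120,100,3.3333);C=up(t,235,190,120,100,3.3333);D=up(t,125,160,120,100,3.3333)
o=np.vstack([np.hstack([A[:300,:400],B[:300,:400]]),np.hstack([C[:300,:400],D[:300,:400]])])
cv2.imwrite("pics/z.png",o[:600,:800])
E
```

```text
(no output)
```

View pics/z.png

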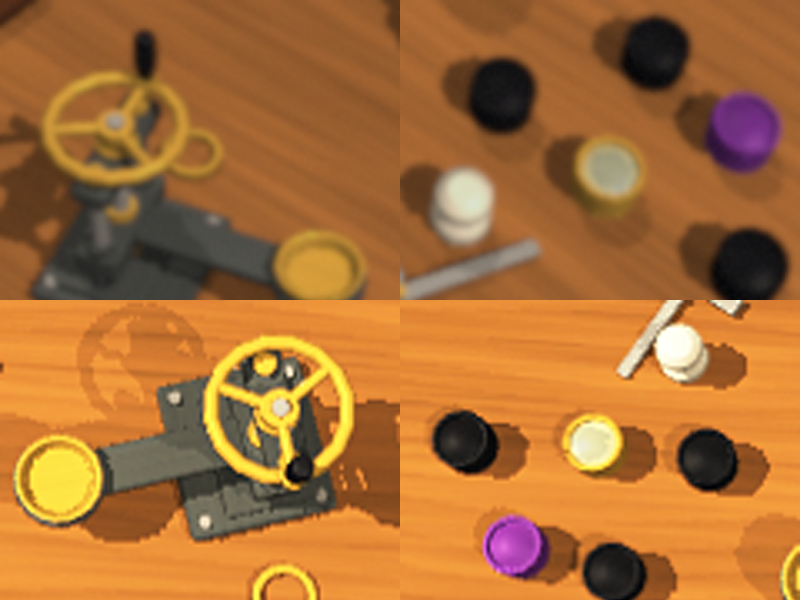

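The zoom shows the lens top at scene (362.7,310.7) and top (182.9,202.9). The nest rim is at scene (320.7,224.8) and top (253,243.7). The hub is at scene (259.5,181.9) and top (319.3,222.1), and the handle top at scene (268.5,156) and top (324.7,240).

```bash
python3 - <<'E'
from h import *
for n,a,b in[("lenstop",(362.7,310.7),(182.9,202.9)),("nestrim",(320.7,224.8),(253,243.7)),("hub",(259.5,181.7),(319.3,222.2)),("handletop",(268.6,155.8),(324.7,240)),("ins top",(439-300+300-0.0,0),(0,0))][:4]:
    p,e=two("scene",a,"top",b); print(n,(p*1000).round(1),round(e*1000,1))
# colour-mask rims in top & scene
def ell(f,box):
    im=cv2.imread("pics/"+f); h=cv2.cvtColor(im,cv2.COLOR_BGR2HSV)
    x,y,w,hh=box; m=cv2.inRange(h[y:y+hh,x:x+w],(20,110,110),(35,255,255))
    cs=max(cv2.findContours(m,cv2.RETR_EXTERNAL,cv2.CHAIN_APPROX_NONE)[0],key=cv2.contourArea)
    e=cv2.fitEllipse(cv2.convexHull(cs)); return (e[0][0]+x,e[0][1]+y),e[1]
print(ell("top0.png",(290,195,60,60)),ell("top0.png",(235,225,36,36)),ell("top0.png",(170,192,26,24)),ell("scene0.png",(303,210,34,30)))
for n,P in [("others",0)]:
    for k,uv,z in[("black1",(144,202),.03),("black2",(217,207.5),.03),("blk3",(189,241),.03),("purple",(159.5,233),.03),("ins",(209,174),.047),("loupe",(195,309),.008),("ring",(320,279),.008)]:
        print(k,(plane("top",uv,z)*1000).round(0))
E
```

```text
Traceback (most recent call last):
  File "h.py", line 10, in two
    e1,d1=ray(a,uva); e2,d2=ray(b,uvb); d1/=np.linalg.norm(d1); d2/=np.linalg.norm(d2)
          ~~~^^^^^^^
  File "h.py", line 6, in ray
    d=np.array(C["rotation"])@[p[0],p[1],1]; return np.array(C["eye"]),d
      ~~~~~~~~~~~~~~~~~~~~~~~^~~~~~~~~~~~~~
ValueError: matmul: Input operand 1 has a mismatch in its core dimension 0, with gufunc signature (n?,k),(k,m?)->(n?,m?) (size 3 is different from 4)
```

```bash
sed -i 's/np.array(C\["rotation"\])/rot(C)/g; 2a from scipy.spatial.transform import Rotation\ndef rot(C): return Rotation.from_quat(C["rotation"],scalar_first=True).as_matrix()' h.py
cat > m.py <<'E'
from h import *
print(rot(viewer.calibration("top")).round(2).tolist())
for n,a,b in[("lenstop",(362.7,310.7),(182.9,202.9)),("nestrim",(320.7,224.8),(253,243.7)),("hub",(259.5,181.7),(319.3,222.2)),("handletop",(268.6,155.8),(324.7,240))]:
    p,e=two("scene",a,"top",b); print(n,(p*1000).round(1),round(e*1000,1))
def ell(f,box):
    im=cv2.imread("pics/"+f); h=cv2.cvtColor(im,cv2.COLOR_BGR2HSV)
    x,y,w,hh=box; m=cv2.inRange(h[y:y+hh,x:x+w],(22,110,110),(35,255,255))
    cs=max(cv2.findContours(m,cv2.RETR_EXTERNAL,cv2.CHAIN_APPROX_NONE)[0],key=cv2.contourArea)
    e=cv2.fitEllipse(cv2.convexHull(cs)); return (round(e[0][0]+x,1),round(e[0][1]+y,1)),e[1]
print(ell("top0.png",(290,195,60,60)),ell("top0.png",(235,225,36,36)),ell("top0.png",(170,192,26,24)),ell("scene0.png",(303,210,34,30)))
for k,uv,z in[("black1",(144,202),.03),("black2",(217,207.5),.03),("blk3",(189,241),.03),("purple",(159.5,233),.03),("ins",(209,174),.047),("loupe",(195,309),.008),("ring",(320,279),.008)]:
        print(k,(plane("top",uv,z)*1000).round(0))
E
python3 m.py
```

```text
[[0.07, -0.97, 0.22], [-1.0, -0.07, 0.01], [0.0, -0.22, -0.97]]
lenstop [597.4 216.1  24.6] 0.5
nestrim [500.2  30.5  68.1] 1.3
hub [ 544.4 -112.5  152.7] 1.8
handletop [ 500.3 -120.9  193.4] 0.1Traceback (most recent call last):
  File "m.py", line 10, in <module>
    print(ell("top0.png",(290,195,60,60)),ell("top0.png",(235,225,36,36)),ell("top0.png",(170,192,26,24)),ell("scene0.png",(303,210,34,30)))
                                                                                                          ~~~^^^^^^^^^^^^^^^^^^^^^^^^^^^^^^
  File "m.py", line 8, in ell
    cs=max(cv2.findContours(m,cv2.RETR_EXTERNAL,cv2.CHAIN_APPROX_NONE)[0],key=cv2.contourArea)
ValueError: max() iterable argument is empty
```

```bash
sed -i 's/,ell("scene0.png",(303,210,34,30))//' m.py; cat >> m.py <<'E'
for k,uv,z in[("lens",(182.9,202.9),.03),("nest",(253,243.7),.068),("nest",(253,243.7),.065)]: print(k,(plane("top",uv,z)*1000).round(1))
for k,uv,z in[("lens",(362.7,310.7),.03),("nest",(320.7,224.8),.068),("nest",(320.7,224.8),.065)]: print(k,(plane("scene",uv,z)*1000).round(1))
E
python3 m.py
```

```text
[[0.07, -0.97, 0.22], [-1.0, -0.07, 0.01], [0.0, -0.22, -0.97]]
lenstop [597.4 216.1  24.6] 0.5
nestrim [500.2  30.5  68.1] 1.3
hub [ 544.4 -112.5  152.7] 1.8
handletop [ 500.3 -120.9  193.4] 0.1
((318.1, 222.4), (43.3055305480957, 44.45590591430664)) ((251.8, 243.2), (24.75700569152832, 25.689420700073242)) ((182.1, 202.2), (16.04371452331543, 16.942134857177734))
black1 [592. 313.  30.]
black2 [590. 128.  30.]
blk3 [502. 189.  30.]
purple [516. 264.  30.]
ins [671. 154.  47.]
loupe [340. 161.   8.]
ring [ 433. -138.    8.]
lens [596.3 214.6  30. ]
nest [500.5  29.9  68. ]
nest [500.9  30.1  65. ]
lens [599.9 217.1  30. ]
nest [499.8  31.   68. ]
nest [497.9  29.9  65. ]
```

Request:
carry_out:
  plan:
    - [[0,0,0,370,-310,-92,66],[0,0,0,370,-310,-92,66],[0,0,0,370,-310,-92,66],[0,0,0,370,-310,-92,66],[0,0,0,370,-310,-92,66],[0,0,0,370,-310,-92,66],[0,0,0,370,-310,-92,66],[0,0,0,370,-310,-92,66],[0,0,0,370,-310,-92,66],[0,0,0,370,-310,-92,66],[0,0,0,370,-310,-92,66],[0,0,0,370,-310,-92,66],[0,0,0,370,-310,-92,66],[0,0,0,370,-310,-92,66],[0,0,0,370,-310,-92,66]]
  squeeze: 30

```text
clock: 1.6
tcp_pos: [0.5984, 0.2186, 0.102]
orientation: [0.0, 0.203, 0.979, 0.0]
wrist_force: [0.5, 0.5, -0.2]
finger_gap: 0.066
grip_force: 0.0
```

```bash
python3 - <<'E'
from h import *
a=snap("scene","a.png");b=snap("top","b.png")
print(monitor.get_state()["tcp_pos"],[proj(c,[[.598,.2165,.03]]).round(0).tolist() for c in("scene","top")])
A=cv2.imread("pics/a.png")[250:370,290:440];B=cv2.imread("pics/b.png")[145:265,110:260]
cv2.imwrite("pics/ab.png",cv2.resize(np.hstack([A,B]),(800,320),interpolation=cv2.INTER_CUBIC))
E
```

```text
[0.59866307 0.21836489 0.10195778] [[[363.0, 310.0]], [[182.0, 202.0]]]
```

View pics/ab.png

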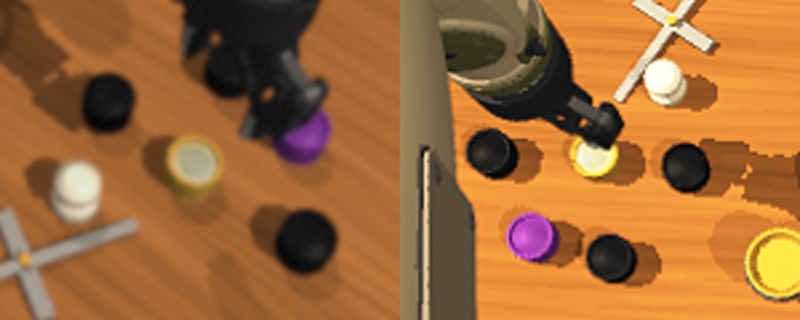

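The fingers sit just beyond the lens in both views, as parallax predicts, and the lens hasn't moved. I'll descend and grip.

Request:
carry_out:
  plan:
    - [[0,0,0,0,-1,-30,66],[0,0,0,0,-1,-60,66],[0,0,0,0,-1,-85,66],[0,0,0,0,-1,-93,66],[0,0,0,0,-1,-93,66],[0,0,0,0,-1,-93,66],[0,0,0,0,-1,-93,30],[0,0,0,0,-1,-93,30],[0,0,0,0,-1,-93,30],[0,0,0,0,-1,-93,30],[0,0,0,0,-1,-93,30],[0,0,0,0,-1,-93,30],[0,0,0,0,-1,-93,30]]
  squeeze: 30

```text
clock: 3.0
tcp_pos: [0.5991, 0.2164, 0.0084]
orientation: [-0.0, 0.203, 0.979, 0.0]
wrist_force: [0.3, -0.5, 0.7]
finger_gap: 0.0299
grip_force: 0.0
```

```bash
python3 - <<'E'
from h import *
a=snap("scene","c.png");b=snap("top","d.png")
print([proj(c,[[.5991,.2164,.008]]).round(0).tolist() for c in("scene","top")])
A=cv2.imread("pics/c.png")[250:370,290:440];B=cv2.imread("pics/d.png")[145:265,110:260]
cv2.imwrite("pics/cd.png",cv2.resize(np.hstack([A,B]),(800,320),interpolation=cv2.INTER_CUBIC))
E
```

```text
[[[361.0, 315.0]], [[184.0, 204.0]]]
```

View pics/cd.png

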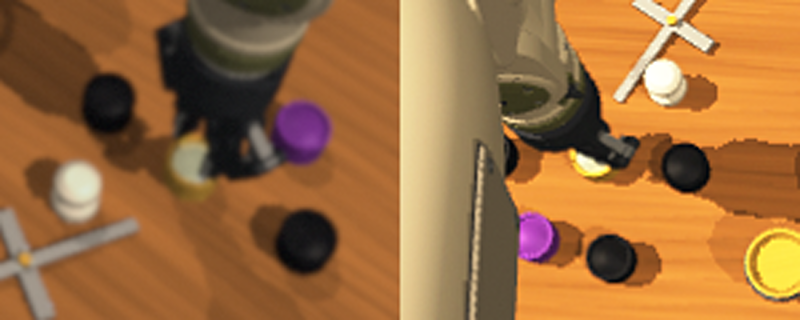

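```bash
python3 - <<'E'
from h import *
for s in("scene","top"):
    print(s,proj(s,[[.590,.196,.012],[.590,.196,.04],[.608,.237,.012],[.608,.237,.04],[.599,.2164,.08],[.599,.2164,.1]]).round(0).tolist())
p,e=two("scene",(378,314),"top",(193,201));print(p,e)
s=monitor.get_state();print(s["joint_pos"],s["wrist_force"],s["finger_gap"],s["tcp_pos"])
A=cv2.imread("pics/c.png")[240:340,310:410];B=cv2.imread("pics/d.png")[155:255,140:240]
cv2.imwrite("pics/cd2.png",cv2.resize(np.hstack([A,B]),(800,400),interpolation=cv2.INTER_CUBIC))
E
```

```text
scene [[356.0, 305.0], [358.0, 299.0], [367.0, 323.0], [369.0, 317.0], [366.0, 299.0], [368.0, 295.0]]
top [[191.0, 207.0], [189.0, 205.0], [176.0, 200.0], [174.0, 197.0], [178.0, 197.0], [176.0, 195.0]]
[0.59434339 0.21876783 0.02114628] 0.05810038131529423
[ 2.20691099e-01  5.38082444e-01 -7.85731677e-02  9.54197228e-01
  5.36931002e-05  6.30486235e-01] [ 0.29449724 -0.35739286 -0.25766759] 0.02994022172311955 [0.59908746 0.21640951 0.00837381]
```

View pics/cd2.png

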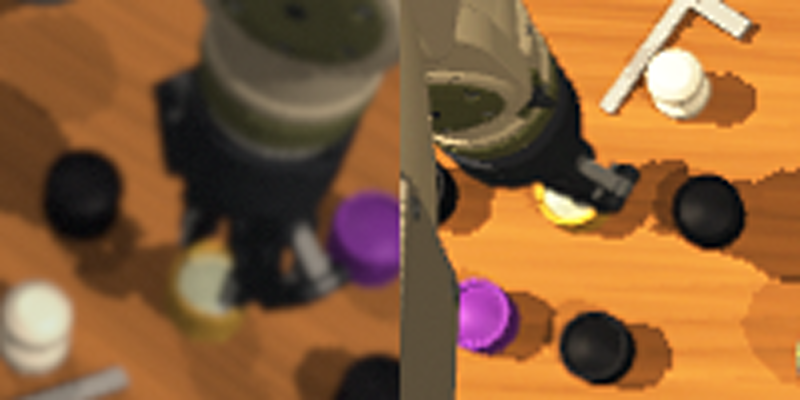

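```bash
python3 - <<'E'
from h import *
for uv in((376,314),(371,314),(389,305),(357,290)):
  for z in(.01,.04,.07,.1,.13):
    p=plane("scene",uv,z); print(uv,(p*1000).round(0),proj("top",p).round(0).tolist(),"crop",((proj("top",p)-[140,155])*4+[400,0]).round(0).tolist())
print([x for x in dir(env) if x[0]!='_'])
E
```

```text
(376, 314) [579. 241.  10.] [[174.0, 211.0]] crop [[535.0, 223.0]]
(376, 314) [594. 244.  40.] [[170.0, 202.0]] crop [[521.0, 189.0]]
(376, 314) [609. 247.  70.] [[167.0, 193.0]] crop [[507.0, 152.0]]
(376, 314) [624. 251. 100.] [[163.0, 183.0]] crop [[492.0, 114.0]]
(376, 314) [639. 254. 130.] [[159.0, 173.0]] crop [[477.0, 73.0]]
(371, 314) [585. 232.  10.] [[177.0, 208.0]] crop [[549.0, 214.0]]
(371, 314) [600. 236.  40.] [[174.0, 200.0]] crop [[535.0, 179.0]]
(371, 314) [615. 240.  70.] [[170.0, 191.0]] crop [[521.0, 143.0]]
(371, 314) [630. 243. 100.] [[167.0, 181.0]] crop [[506.0, 105.0]]
(371, 314) [645. 247. 130.] [[163.0, 171.0]] crop [[490.0, 64.0]]
(389, 305) [543. 251.  10.] [[168.0, 224.0]] crop [[511.0, 277.0]]
(389, 305) [559. 254.  40.] [[164.0, 215.0]] crop [[498.0, 242.0]]
(389, 305) [576. 257.  70.] [[161.0, 206.0]] crop [[484.0, 204.0]]
(389, 305) [592. 260. 100.] [[157.0, 196.0]] crop [[469.0, 165.0]]
(389, 305) [608. 263. 130.] [[153.0, 186.0]] crop [[454.0, 123.0]]
(357, 290) [556. 177.  10.] [[197.0, 221.0]] crop [[629.0, 264.0]]
(357, 290) [572. 183.  40.] [[194.0, 212.0]] crop [[615.0, 229.0]]
(357, 290) [588. 188.  70.] [[190.0, 203.0]] crop [[600.0, 192.0]]
(357, 290) [604. 194. 100.] [[186.0, 193.0]] crop [[584.0, 152.0]]
(357, 290) [620. 199. 130.] [[182.0, 183.0]] crop [[567.0, 111.0]]
['MotionError', 'grasp_offset']
```

Request:
carry_out:
  plan:
    - [[0,0,0,0,0,20,66],[0,0,0,0,0,20,66],[0,0,0,0,0,20,66],[0,0,0,0,0,20,66],[0,0,0,0,0,20,66],[0,0,0,0,0,0,66],[0,0,0,0,0,-5,66],[0,0,0,0,0,-7,66],[0,0,0,0,0,-7,66]]

```text
clock: 4.0
tcp_pos: [0.5988, 0.2164, 0.0011]
orientation: [-0.0, 0.203, 0.979, -0.0]
wrist_force: [0.3, -0.0, -1.0]
finger_gap: 0.0662
grip_force: 0.0
```

```bash
python3 - <<'E'
from h import *
snap("scene","e.png");snap("top","f.png")
A=cv2.imread("pics/e.png")[240:340,310:410];B=cv2.imread("pics/f.png")[155:255,140:240]
cv2.imwrite("pics/ef.png",cv2.resize(np.hstack([A,B]),(800,400),interpolation=cv2.INTER_CUBIC))
E
```

```text
(no output)
```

View pics/ef.png

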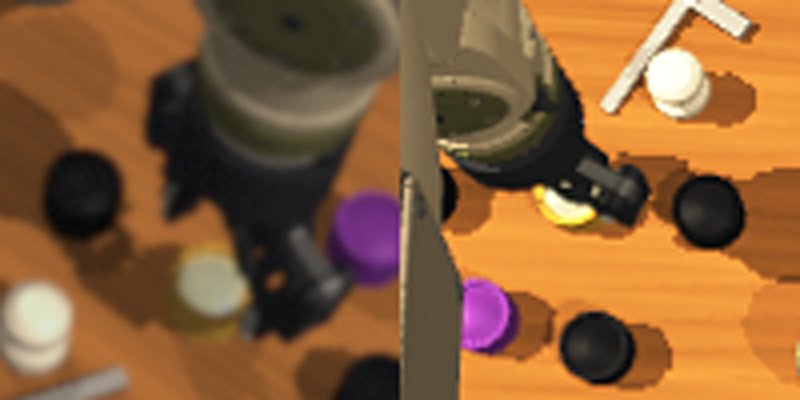

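The fingertips look 15–25 mm higher than the reported TCP suggests: the left tip at about crop (175,215) is near z≈27 mm. I'll lower gently and watch the force.

Request:
carry_out:
  plan:
    - [[0,0,0,0,0,-3,66],[0,0,0,0,0,-5,66],[0,0,0,0,0,-6,66],[0,0,0,0,0,-6,66]]

```text
clock: 4.5
tcp_pos: [0.599, 0.2164, -0.0047]
orientation: [-0.0, 0.203, 0.979, -0.0]
wrist_force: [-0.0, 0.4, -0.7]
finger_gap: 0.0659
grip_force: 0.0
```

Request:
carry_out:
  plan:
    - [[0,0,0,0,0,-3,66],[0,0,0,0,0,-5,66],[0,0,0,0,0,-6,66],[0,0,0,0,0,-6,66]]

```text
clock: 4.9
tcp_pos: [0.5989, 0.2164, -0.0109]
orientation: [-0.0, 0.203, 0.979, -0.0]
wrist_force: [-0.1, 0.2, 0.2]
finger_gap: 0.066
grip_force: 0.0
```

Request:
carry_out:
  plan:
    - [[0,0,0,0,0,0,30],[0,0,0,0,0,0,30],[0,0,0,0,0,0,30],[0,0,0,0,0,0,30],[0,0,0,0,0,0,30],[0,0,0,0,0,0,30]]
  squeeze: 30

```text
clock: 5.5
tcp_pos: [0.6004, 0.2163, -0.0083]
orientation: [0.002, 0.204, 0.979, 0.0]
wrist_force: [-1.6, -1.4, 10.5]
finger_gap: 0.0301
grip_force: 5.1
```

Request:
carry_out:
  plan:
    - [[0,0,0,0,0,10,30],[0,0,0,0,0,30,66],[0,0,0,0,0,60,66],[0,0,0,0,0,110,66],[0,0,0,0,0,150,66],[0,0,0,0,0,150,66],[0,0,0,0,0,150,66]]

```text
clock: 6.2
tcp_pos: [0.6002, 0.2167, 0.1412]
orientation: [0.002, 0.203, 0.979, 0.001]
wrist_force: [-1.3, 0.2, -0.9]
finger_gap: 0.0666
grip_force: 0.0
```

```bash
python3 - <<'E'
from h import *
print(monitor.get_state()["tcp_pos"])
g=snap("scene","g.png");h=snap("top","hh.png")
G=[cv2.imread("pics/"+f) for f in("scene0.png","g.png","top0.png","hh.png")]
P=[cv2.resize(im[y:y+h,x:x+w],(400,300),interpolation=cv2.INTER_CUBIC) for im,(x,y,w,h) in zip(G,[(320,260,100,75),(250,160,200,150),(140,165,100,75),(100,120,200,150)])]
cv2.imwrite("pics/gh.png",np.vstack([np.hstack(P[:2]),np.hstack(P[2:])]))
for a,b,(x,y,w,hh) in((G[0],G[1],(345,295,40,35)),(G[2],G[3],(168,188,32,30))):
    for i in(a,b):
        m=cv2.inRange(cv2.cvtColor(i[y:y+hh,x:x+w],cv2.COLOR_BGR2HSV),(18,0,105),(80,255,255)); M=cv2.moments(m,True); print(x+M['m10']/M['m00'],y+M['m01']/M['m00'],M['m00'])
E
```

```text
[0.60015187 0.21672863 0.1412044 ]
362.27777777777777 312.18518518518516 378.0
362.18518518518516 312.55026455026456 378.0
182.8801498127341 202.7265917602996 267.0
182.32558139534885 202.9922480620155 258.0
```

View pics/gh.png

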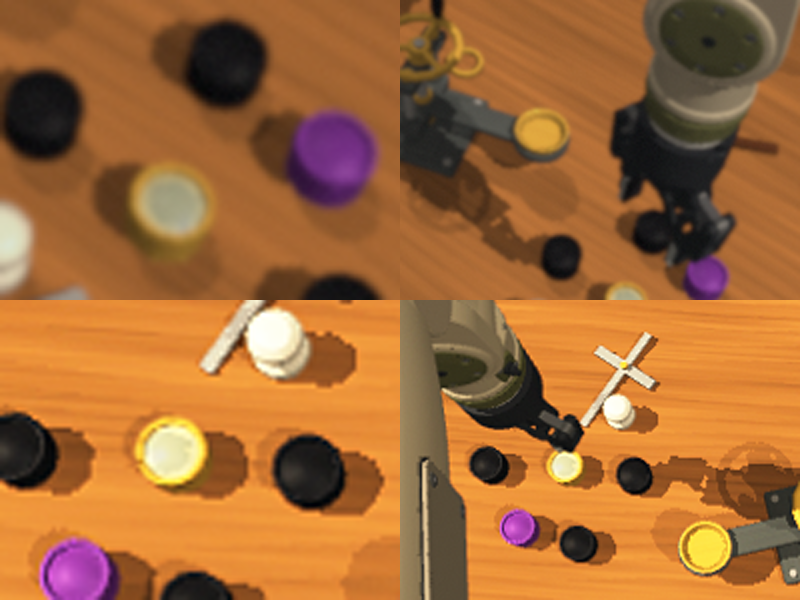

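The lens hasn't moved. The fingertips are at px about (363,260) and (395,289), which puts them about 38–40 mm above the reported TCP. That also fits the contact I felt on the dome. I'll use that offset: tip z ≈ tcp z + 38 mm.

Request:
carry_out:
  plan:
    - [[0,0,0,-1,0,-50,66],[0,0,0,-1,0,-100,66],[0,0,0,-1,0,-130,66],[0,0,0,-1,0,-150,66],[0,0,0,-1,0,-162,66],[0,0,0,-1,0,-168,66],[0,0,0,-1,0,-170,66],[0,0,0,-1,0,-170,66]]

```text
clock: 7.1
tcp_pos: [0.5987, 0.2166, -0.03]
orientation: [0.0, 0.203, 0.979, 0.0]
wrist_force: [-0.2, 0.0, -0.0]
finger_gap: 0.0657
grip_force: 0.0
```

Request:
carry_out:
  plan:
    - [[0,0,0,0,0,0,30],[0,0,0,0,0,0,30],[0,0,0,0,0,0,30],[0,0,0,0,0,0,30],[0,0,0,0,0,0,30],[0,0,0,0,0,0,30]]
  squeeze: 30

```text
clock: 7.7
tcp_pos: [0.5993, 0.2166, -0.0291]
orientation: [0.001, 0.203, 0.979, 0.001]
wrist_force: [-0.6, -0.3, 6.3]
finger_gap: 0.043
grip_force: 31.0
```

Request:
carry_out:
  plan:
    - [[0,0,0,0,0,30,30],[0,0,0,0,0,70,30],[0,0,0,0,0,105,30],[0,0,0,-20,-37,105,30],[0,0,0,-40,-74,105,30],[0,0,0,-60,-111,105,30],[0,0,0,-80,-148,105,30],[0,0,0,-92,-174,105,30],[0,0,0,-98,-185,105,30],[0,0,0,-98,-185,105,30],[0,0,0,-98,-185,105,30],[0,0,0,-98,-185,105,30]]

```text
clock: 8.9
tcp_pos: [0.5009, 0.0323, 0.0745]
orientation: [0.0, 0.203, 0.979, 0.0]
wrist_force: [0.2, 0.1, -0.8]
finger_gap: 0.0431
grip_force: 31.3
```

```bash
python3 - <<'E'
from h import *
snap("scene","i.png");snap("top","j.png")
print(proj("scene",[[.5005,.0315,.068],[.5005,.0315,.135]]).round(1).tolist(),proj("top",[[.5005,.0315,.068],[.5005,.0315,.135]]).round(1).tolist())
A=cv2.imread("pics/i.png")[165:265,270:370];B=cv2.imread("pics/j.png")[190:290,200:300]
cv2.imwrite("pics/ij.png",cv2.resize(np.hstack([A,B]),(800,400),interpolation=cv2.INTER_CUBIC))
E
```

```text
[[320.7, 225.1], [322.8, 206.8]] [[252.3, 243.7], [251.2, 239.3]]
```

View pics/ij.png

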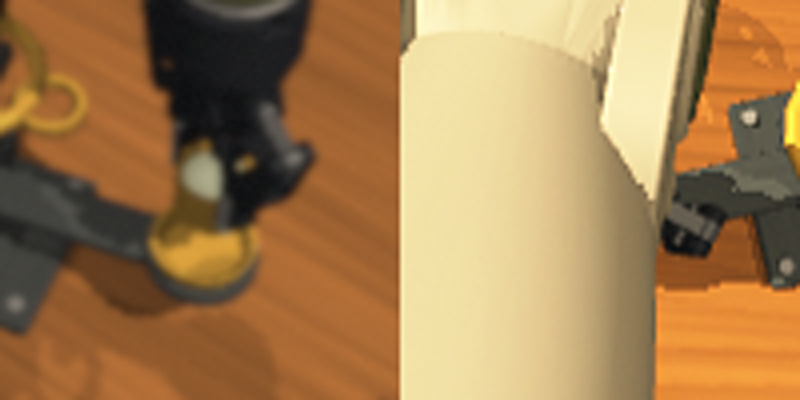

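The lens is held above the nest, at scene px about (320,208). I'll lower it slowly.

Request:
carry_out:
  plan:
    - [[0,0,0,0,-1,-15,30],[0,0,0,0,-1,-28,30],[0,0,0,0,-1,-34,30],[0,0,0,0,-1,-37,30],[0,0,0,0,-1,-39,30],[0,0,0,0,-1,-40,30],[0,0,0,0,-1,-41,30],[0,0,0,0,-1,-41,30]]

```text
clock: 9.8
tcp_pos: [0.5007, 0.0304, 0.0339]
orientation: [0.001, 0.203, 0.979, 0.0]
wrist_force: [0.1, 0.4, -1.2]
finger_gap: 0.0427
grip_force: 31.3
```

Request:
carry_out:
  plan:
    - [[0,0,0,0,0,-1,30],[0,0,0,0,0,-2,30],[0,0,0,0,0,-3,30],[0,0,0,0,0,-3,30]]

```text
clock: 10.2
tcp_pos: [0.5009, 0.0304, 0.0337]
orientation: [0.001, 0.203, 0.979, 0.0]
wrist_force: [-8.0, 0.6, 23.4]
finger_gap: 0.0429
grip_force: 33.6
```

Request:
carry_out:
  plan:
    - [[0,0,0,0,0,2,30],[0,0,0,-2,0,2,30],[0,0,0,-2,0,0,30],[0,0,0,-2,0,-1,30],[0,0,0,-2,0,-2,30],[0,0,0,-2,0,-2,30]]

```text
clock: 10.8
tcp_pos: [0.5009, 0.0303, 0.0335]
orientation: [0.004, 0.203, 0.979, 0.0]
wrist_force: [-8.3, 1.4, 38.2]
finger_gap: 0.0433
grip_force: 35.0
```

Request:
carry_out:
  plan:
    - [[0,0,0,0,0,4,30],[0,0,0,0,0,8,30],[0,0,0,0,0,8,30],[0,0,0,0,0,8,30]]

```text
clock: 11.2
tcp_pos: [0.4995, 0.0303, 0.0368]
orientation: [0.001, 0.204, 0.979, 0.0]
wrist_force: [4.4, 0.4, 4.9]
finger_gap: 0.0429
grip_force: 31.9
```

Request:
carry_out:
  plan:
    - [[0,0,0,0,0,4,30],[0,0,0,0,0,4,30],[0,0,0,0,0,4,30]]

```text
clock: 11.5
tcp_pos: [0.498, 0.0304, 0.0402]
orientation: [-0.0, 0.203, 0.979, -0.0]
wrist_force: [2.9, 1.3, 2.8]
finger_gap: 0.0432
grip_force: 31.6
```

```bash
python3 - <<'E'
from h import *
s=monitor.get_state();print(s["tcp_pos"],s["wrist_force"],s["ft_torque"])
snap("scene","k.png")
def pr(P): return proj("scene",P).round(1).tolist()
print(pr([[.499,.0303,.059],[.499,.0303,.068],[.499,.0303,.100],[.499,.0303,.110]]))
import cv2
A=cv2.imread("pics/k.png")[185:260,280:380]
cv2.imwrite("pics/k2.png",cv2.resize(A,(800,600),interpolation=cv2.INTER_CUBIC))
E
```

```text
[0.49796341 0.03036394 0.04022266] [2.88450497 1.34870476 2.84203558] [ 0.05298294 -0.54968385  0.00244556]
[[320.4, 226.7], [320.7, 224.4], [321.6, 215.9], [322.0, 213.2]]
```

View pics/k2.png

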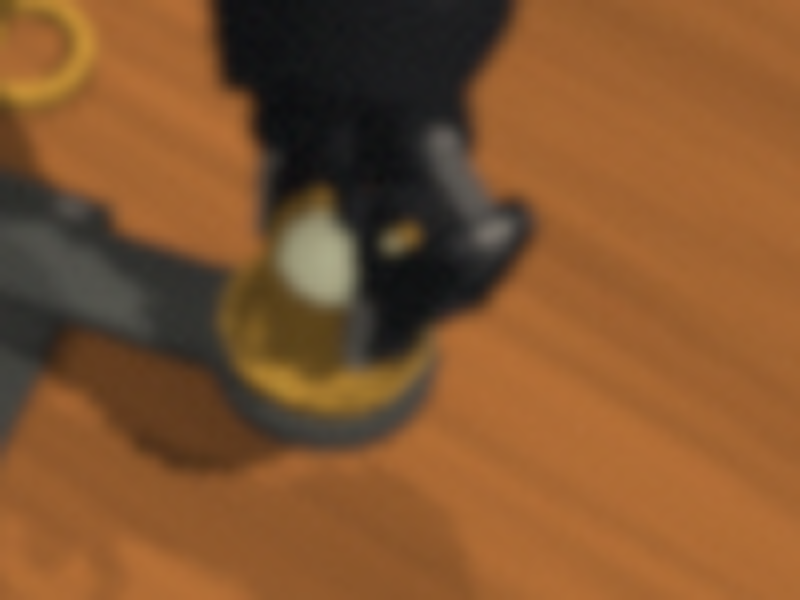

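The lens is held upright over the nest, with its rim centre at px about (321,225) and the glass at px (321,217). I'll raise it clear to get a force baseline.

Request:
carry_out:
  plan:
    - [[0,0,0,1,0,6,30],[0,0,0,2,0,12,30],[0,0,0,2,0,12,30],[0,0,0,2,0,12,30],[0,0,0,2,0,12,30]]

```text
clock: 12.05
tcp_pos: [0.4995, 0.0304, 0.0521]
orientation: [-0.001, 0.203, 0.979, -0.0]
wrist_force: [-0.3, -0.4, -2.6]
finger_gap: 0.0426
grip_force: 31.3
```

```bash
python3 - <<'E'
from h import *
s=monitor.get_state();print(s["tcp_pos"],s["wrist_force"],s["ft_torque"],s["orientation"])
E
```

```text
[0.49953374 0.03043303 0.05209802] [-0.30215034 -0.38523517 -2.6213782 ] [ 0.00941208 -0.02755471 -0.04361741] [-5.04217250e-04  2.03478266e-01  9.79079331e-01 -6.03175584e-05]
```

Contact at tcp z≈33.7 mm must be the nest floor, because the camera heights read about 4 mm low (the lens top read the same way). I'll recentre, lower to just above the floor and release.

Request:
carry_out:
  plan:
    - [[0,0,0,2,0,-6,30],[0,0,0,2,0,-12,30],[0,0,0,2,0,-15,30],[0,0,0,2,0,-17,30],[0,0,0,2,0,-17.5,30],[0,0,0,2,0,-17.5,30]]

```text
clock: 12.65
tcp_pos: [0.5021, 0.0304, 0.0348]
orientation: [-0.0, 0.203, 0.979, 0.0]
wrist_force: [0.4, 0.4, -1.3]
finger_gap: 0.0432
grip_force: 31.3
```

Request:
carry_out:
  plan:
    - [[0,0,0,-0.5,0,-1,30],[0,0,0,-0.5,0,-1,30]]

```text
clock: 12.85
tcp_pos: [0.5016, 0.0304, 0.034]
orientation: [0.0, 0.203, 0.979, 0.0]
wrist_force: [0.3, 0.5, -1.4]
finger_gap: 0.0424
grip_force: 31.3
```

Request:
carry_out:
  plan:
    - [[0,0,0,0,0,0,47],[0,0,0,0,0,0,50],[0,0,0,0,0,0,60],[0,0,0,0,0,0,64],[0,0,0,0,0,0,64],[0,0,0,0,0,20,64],[0,0,0,0,0,60,64],[0,0,0,0,0,100,64],[0,0,0,0,0,140,64],[0,0,0,0,0,170,64],[0,0,0,60,20,170,64],[0,0,0,90,60,170,64],[0,0,0,120,100,170,64],[0,0,0,150,140,170,64],[0,0,0,150,140,170,64],[0,0,0,150,140,170,64]]

```text
clock: 14.45
tcp_pos: [0.6522, 0.1724, 0.2022]
orientation: [-0.001, 0.202, 0.979, -0.0]
wrist_force: [0.3, -0.3, -0.9]
finger_gap: 0.0643
grip_force: 0.0
```

```bash
python3 - <<'E'
from h import *
s=monitor.get_state();print(s["tcp_pos"],s["wrist_force"])
snap("scene","l.png");snap("top","m.png")
def ell(f,box,lo,hi):
    im=cv2.imread("pics/"+f); h=cv2.cvtColor(im,cv2.COLOR_BGR2HSV)
    x,y,w,hh=box; m=cv2.inRange(h[y:y+hh,x:x+w],lo,hi)
    cs=max(cv2.findContours(m,cv2.RETR_EXTERNAL,cv2.CHAIN_APPROX_NONE)[0],key=cv2.contourArea)
    e=cv2.fitEllipse(cv2.convexHull(cs)); return np.round([e[0][0]+x,e[0][1]+y,*e[1]],1)
for f,b in(("l.png",(300,195,45,45)),("m.png",(235,225,36,36))):
    print(f,"gold",ell(f,b,(12,120,90),(35,255,255)),"glass",ell(f,b,(18,0,120),(90,100,255)))
# ring of wheel and dark handle
print(ell("m.png",(290,195,60,60),(22,110,110),(35,255,255)),ell("m.png",(316,230,20,20),(0,0,0),(180,255,45)))
print("expect lens top if foot .0628/.059:",proj("top",[[.501,.031,.093],[.501,.031,.089]]).round(1).tolist(),proj("scene",[[.501,.031,.093],[.501,.031,.089]]).round(1).tolist())
E
```

```text
[0.65219089 0.1723764  0.202243  ] [ 0.28371736 -0.2962846  -0.91128246]
l.png gold [316.2 210.9  33.4  52.9] glass [318.3 219.3   7.1   9.2]Traceback (most recent call last):
  File "<stdin>", line 10, in <module>
  File "<stdin>", line 8, in ell
cv2.error: OpenCV(4.12.0) /io/opencv/modules/imgproc/src/shapedescr.cpp:361: error: (-201:Incorrect size of input array) There should be at least 5 points to fit the ellipse in function 'fitEllipseNoDirect'
```

```bash
python3 - <<'E'
from h import *
def cls(f,x,y,w,h):
    H=cv2.cvtColor(cv2.imread("pics/"+f),cv2.COLOR_BGR2HSV)[y:y+h,x:x+w]
    for i,r in enumerate(H): print(y+i,''.join('#' if v<60 else ('o' if s<130 else ('g' if hh>=18 else '.')) for hh,s,v in r))
cls("l.png",300,204,42,40);cls("m.png",236,222,36,40)
print(proj("top",[[.501,.031,.093],[.501,.031,.072]]).round(1).tolist(),proj("scene",[[.501,.031,.093],[.501,.031,.072]]).round(1).tolist())
E
```

```text
204 .....................###############oo####
205 .....................###############oooo##
206 .....................################oooo#
207 .....................#################oooo
208 .....................##################ooo
209 .....................###################oo
210 .....................####################o
211 .....................#####################
212 ................gggg.#####################
213 ...............gggggg#####################
214 ..............ggggooo#####################
215 .............gggooooo#####################
216 ooo..........ggoooooo#####################
217 ooooo.......ggooooooo#####################
218 ooooooo....gggooooooo#####################
219 oooo###oo.ggggooooooo#####################
220 oooo###oggggggooooooo#####################
221 oooo###oggggggooooooo#####################
222 oooo##oogggggggooooooo####################
223 oooo##ooggggggggooooooo###################
224 ooooo#oggggggggggooooooooo################
225 ooooooogggggggggggggoggggg################
226 ooooooogggggggggggggggggggg###############
227 ooooooogggggggg
[... 1785 characters left out ...]
ooooooggg.ggo##o###
247 ...ogg..gggooooooooooogggg.ggo###oo.
248 ....ggg..gggoooooooooggggggggoo.....
249 ....oggg.ggggoooooogggg..gggo.......
250 ....ogggggggggggggggggggggggo.......
251 .....ogggggggggggggg..gggggoo.......
252 ......oggggggg..g.g.gg.gggoo........
253 .......oggggggggggg.gggggo#.........
254 .......oogggggggggggggggo#..........
255 .........ooggggggggggg#o#...........
256 ..........oooogggggg##o.............
257 .............oooo#oo................
258 ....................................
259 ....................................
260 ....................................
261 ....................................
[[252.2, 241.9], [252.5, 243.2]] [[321.1, 218.5], [320.5, 224.1]]
```

The lens is seated: in the top view its glass is concentric with the nest at about (252,242). Next I'll measure the crank.

```bash
python3 - <<'E'
from h import *
def cls(f,x,y,w,h):
    H=cv2.cvtColor(cv2.imread("pics/"+f),cv2.COLOR_BGR2HSV)[y:y+h,x:x+w]
    for i,r in enumerate(H): print(y+i,''.join('#' if v<60 else ('o' if s<130 else ('g' if hh>=(20 if f[0]=='t' else 17) else '.')) for hh,s,v in r))
cls("m.png",293,198,52,52);cls("scene0.png",235,150,55,55)
E
```

```text
198 ....................................................
199 ....................................................
200 ....................................................
201 ....................ggggggggggg.....................
202 ................gggggggggggggggggg..................
203 .............ggggggggggggggggggggggg................
204 ............ggggggggggggggggggggggggggg.............
205 ...........ggggggggggggg#o....gggggggggg............
206 ..........ggggggggggggggo#.......gggggggg...........
207 .........gggggggg#gggggggoo.#oo....ggggggg..........
208 ........gggggggo##gggggggoo####o.....gggggg.........
209 .......gggggg.o###gggggggooooo##......gggggg........
210 ......ggggggo.o###ggggggg#ooooo#......ggggggg.......
211 ......ggggggooo###ogggggo#ooooo#....ggggggggg.......
212 ......gggggoooo###oogggo#ooooo#oo..gggggggggg.......
213 ...oogggggooooo##oooooooooo#ooooo.gggggg.ggggg......
214 ooooggggggooooo#oooooooooooo##oooggggg....gggg......
215 ooooggggggggoooooooooooooooo##ogogggg.....ggggg.....
216 ooogggggggggggggooooooooggggoogggggg.......gggg.....
217 ooogggggggggg
[... 4463 characters left out ...]
.ooooooooooo##oogggggggggggg.........ggg
194 ......ggggggggggggggoooooooooogggggggggggggg.......gggg
195 .......gggggggggggggggooogggggggggggggggggggggggggggggg
196 .........ggggggggggggggggggggggggggggggg.ggggggggggggg.
197 ..........gggggggggggggggggggggggggggg.....gggggggggg..
198 ............ggggggggggggggggggggggggooo.......gggg.....
199 ............ooggggggggggggggggggggooooo................
200 ...........ooooogggggggggggggogoooooooo................
201 ...........oo#ooooooooooooooooooooooooo................
202 ...........o##ooooooooooooooooooooooooo................
203 ...........o####ooooooooooooooooooooooo................
204 ............######ooooooooooooooooooo#oo...............
```

```bash
python3 - <<'E'
from h import *
for n,a,b in[("rim",(259.5,183),(318.2,223)),("handletop",(268,156.5),(324.7,240.3))]:
    p,e=two("scene",a,"top",b); print(n,(p*1000).round(1),round(e*1000,1))
for z in(.15,.155): print((plane("top",(318.2,223),z)*1000).round(1),(plane("scene",(259.5,183),z)*1000).round(1))
for z in(.189,.193): print((plane("top",(324.7,240.3),z)*1000).round(1),(plane("scene",(268,156.5),z)*1000).round(1))
E
```

```text
rim [ 544.  -111.6  148.2] 0.5
handletop [ 500.5 -121.9  190.6] 1.4
[ 543.5 -111.2  150. ] [ 545.2 -110.7  150. ]
[ 542.5 -110.6  155. ] [ 548.5 -107.6  155. ]
[ 500.4 -121.5  189. ] [ 499.5 -123.6  189. ]
[ 499.8 -121.   193. ] [ 502.6 -120.9  193. ]
```

Request:
carry_out:
  plan:
    - [[0,0,0.15,-20,-40,10,50],[0,0,0.3,-40,-80,10,50],[0,0,0.45,-60,-120,10,50],[0,0,0.55,-80,-160,10,50],[0,0,0.646,-100,-200,10,50],[0,0,0.646,-120,-240,10,50],[0,0,0.646,-140,-275,10,50],[0,0,0.646,-152,-294,10,50],[0,0,0.646,-152,-294,10,50],[0,0,0.646,-152,-294,10,50],[0,0,0.646,-152,-294,10,50]]
  squeeze: 20

```text
clock: 15.65
tcp_pos: [0.4995, -0.1233, 0.2143]
orientation: [0.0, -0.118, 0.993, -0.0]
wrist_force: [0.0, -0.2, -0.3]
finger_gap: 0.0501
grip_force: 0.0
```

```bash
python3 - <<'E'
from h import *
s=monitor.get_state();print(s["tcp_pos"],s["orientation"],s["joint_pos"],s["wrist_force"])
snap("scene","n.png")
H=cv2.cvtColor(cv2.imread("pics/n.png"),cv2.COLOR_BGR2HSV)
y,x=118,240
for i,r in enumerate(H[y:y+60,x:x+60]): print(y+i,''.join('#' if v<60 else ('o' if s<130 else ('g' if hh>=17 else '.')) for hh,s,v in r))
p=s["tcp_pos"]; print(proj("scene",[p+[0,0,.04],p+[0,0.025,.042],p+[0,-.025,.042]]).round(0).tolist())
E
```

```text
[ 0.49950507 -0.12325634  0.21430572] [ 3.77101853e-04 -1.17746725e-01  9.93043587e-01 -5.42076879e-06] [-3.98293523e-01  1.89393860e-01 -6.56803449e-02  1.31506088e+00
  3.62905496e-04 -6.34334452e-01] [ 0.02131113 -0.17846034 -0.34288518]
118 ..........oooo####.................####################.....
119 ..........oooo####.................####################.....
120 ..........oooo####..................##################......
121 ..........oooo####..................#################.......
122 ..........oooo####...................###############........
123 ..........oooo#####..................##############.........
124 ..........oooo#####...................#############.........
125 ..........oooo#####...................############..........
126 ..........oooo####...................o###########...........
127 ...........ooo####...................o#######...............
128 ...........ooo####..................ooo######...............
129 ...........ooo###...................oooo#####...............
130 ............oo##....................oooo#####...............
131 ..........
[... 2389 characters left out ...]
.
168 ........gggggggggggggggggggggggg............................
169 ......ggggggggggggggggggggggggggg...........................
170 .....gggggggggggggggggggggggggggggg.........................
171 ....ggggggggggg..........ggggggggggg........................
172 ...ggggggggg............gggggggggggggg......................
173 ..ggggggg...............gggggggggggggg......................
174 .gggggg................ggggggg...gggggg.....................
175 gggggg................gggggggg....gggggg....................
176 ggggg................ggggggggggo...gggggg...................
177 gggg................ggggggggggo#....ggggg...................
[[267.0, 134.0], [276.0, 139.0], [258.0, 128.0]]
```

The fingertips at px (255,130) and (279,140) match the prediction, straddling the handle at px (268,156). I'll descend and grip lightly.

Request:
carry_out:
  plan:
    - [[0,0,0,1,1,-40,50],[0,0,0,1,1,-70,50],[0,0,0,1,1,-85,50],[0,0,0,1,1,-90,50],[0,0,0,1,1,-90,30],[0,0,0,1,1,-90,22],[0,0,0,1,1,-90,18],[0,0,0,1,1,-90,10],[0,0,0,1,1,-90,10],[0,0,0,1,1,-90,10],[0,0,0,1,1,-90,10]]
  squeeze: 20

```text
clock: 16.8
tcp_pos: [0.5014, -0.1229, 0.1248]
orientation: [0.001, -0.118, 0.993, -0.0]
wrist_force: [0.3, 0.1, 4.7]
finger_gap: 0.0155
grip_force: 22.0
```

```bash
cat > c.py <<'E'
import sys,numpy as np
# rows of shifts (mm) from angle a0 (deg) going clockwise, step d, n rows, radius 45
a0,d,n=map(float,sys.argv[1:4])
p=lambda a:45*np.array([np.cos(np.radians(a)),np.sin(np.radians(a))])
for k in range(1,int(n)+1): print(a0-k*d,(p(a0-k*d)-p(a0)).round(1).tolist())
E
for k in 0 1 2 3 4 5 6 7 8 9 ; do python3 -c "
a=194.5-10*$k
import numpy as np
p=lambda a:45*np.array([np.cos(np.radians(a)),np.sin(np.radians(a))])
print(a,[(p(a-x)-p(a)).round(1).tolist() for x in (5,10)], 'tangent',np.round([np.sin(np.radians(a-10)),-np.cos(np.radians(a-10))],2))"; done
```

```text
194.5 [[-0.8, 3.8], [-1.3, 7.7]] tangent [-0.08  1.  ]
184.5 [[-0.1, 3.9], [0.1, 7.8]] tangent [0.1 1. ]
174.5 [[0.5, 3.9], [1.4, 7.7]] tangent [0.27 0.96]
164.5 [[1.2, 3.7], [2.7, 7.3]] tangent [0.43 0.9 ]
154.5 [[1.8, 3.5], [4.0, 6.8]] tangent [0.58 0.81]
144.5 [[2.4, 3.1], [5.1, 6.0]] tangent [0.71 0.7 ]
134.5 [[2.9, 2.6], [6.1, 5.0]] tangent [0.82 0.57]
124.5 [[3.3, 2.1], [6.8, 3.9]] tangent [0.91 0.41]
114.5 [[3.6, 1.5], [7.4, 2.6]] tangent [0.97 0.25]
104.5 [[3.8, 0.8], [7.7, 1.3]] tangent [1.   0.08]
```

Request:
carry_out:
  plan:
    - [[0,0,0,0.8,3.8,0,10],[0,0,0,1.3,7.7,0,10]]

```text
clock: 17.0
tcp_pos: [0.5004, -0.1153, 0.1247]
orientation: [-0.001, -0.117, 0.993, -0.001]
wrist_force: [-7.8, -0.7, 11.7]
finger_gap: 0.0156
grip_force: 22.7
```

Request:
carry_out:
  plan:
    - [[0,0,0,-2.6,3.9,1,10],[0,0,0,-2.5,7.8,1,10]]

```text
clock: 17.2
tcp_pos: [0.5003, -0.1072, 0.125]
orientation: [0.001, -0.118, 0.993, -0.0]
wrist_force: [4.2, -0.9, -0.1]
finger_gap: 0.0154
grip_force: 21.6
```

Request:
carry_out:
  plan:
    - [[0,0,0,1.3,3.9,1,10],[0,0,0,2.2,7.7,1,10]]

```text
clock: 17.4
tcp_pos: [0.502, -0.0993, 0.1254]
orientation: [-0.0, -0.118, 0.993, -0.0]
wrist_force: [4.8, -1.6, -4.2]
finger_gap: 0.0152
grip_force: 21.2
```

Request:
carry_out:
  plan:
    - [[0,0,0,2.2,3.4,-0.5,10],[0,0,0,3.7,7.0,-0.5,10]]

```text
clock: 17.6
tcp_pos: [0.505, -0.092, 0.1253]
orientation: [-0.001, -0.118, 0.993, 0.0]
wrist_force: [2.3, -1.0, -1.5]
finger_gap: 0.0153
grip_force: 21.7
```

Request:
carry_out:
  plan:
    - [[0,0,0,2.0,3.4,-0.5,10],[0,0,0,4.3,6.6,-0.5,10]]

```text
clock: 17.8
tcp_pos: [0.5092, -0.0852, 0.1251]
orientation: [-0.0, -0.118, 0.993, 0.0]
wrist_force: [-1.4, 0.7, 1.5]
finger_gap: 0.0153
grip_force: 22.0
```

Request:
carry_out:
  plan:
    - [[0,0,0,2.4,3.1,0,10],[0,0,0,5.1,6.0,0,10]]

```text
clock: 18.0
tcp_pos: [0.5146, -0.0793, 0.1251]
orientation: [-0.0, -0.118, 0.993, 0.0]
wrist_force: [-0.5, 0.4, 3.6]
finger_gap: 0.0152
grip_force: 22.0
```

Still loose at φ≈134.5°.

Request:
carry_out:
  plan:
    - [[0,0,0,2.9,2.6,0,10],[0,0,0,6.1,5.0,0,10]]

```text
clock: 18.2
tcp_pos: [0.521, -0.0744, 0.125]
orientation: [-0.0, -0.118, 0.993, 0.0]
wrist_force: [-1.4, 0.9, 3.8]
finger_gap: 0.0155
grip_force: 22.0
```

Request:
carry_out:
  plan:
    - [[0,0,0,3.3,2.1,0,10],[0,0,0,6.8,3.9,0,10]]

```text
clock: 18.4
tcp_pos: [0.528, -0.0707, 0.125]
orientation: [0.0, -0.118, 0.993, 0.0]
wrist_force: [-0.6, 0.5, 3.7]
finger_gap: 0.0154
grip_force: 22.0
```

Request:
carry_out:
  plan:
    - [[0,0,0,3.6,1.5,0,10],[0,0,0,7.4,2.6,0,10]]

```text
clock: 18.6
tcp_pos: [0.5355, -0.0683, 0.125]
orientation: [0.0, -0.118, 0.993, -0.0]
wrist_force: [-1.1, 0.6, 4.2]
finger_gap: 0.0151
grip_force: 22.0
```

Request:
carry_out:
  plan:
    - [[0,0,0,3.8,0.8,0,10],[0,0,0,7.7,1.3,0,10]]

```text
clock: 18.8
tcp_pos: [0.5432, -0.0672, 0.125]
orientation: [0.0, -0.118, 0.993, -0.0]
wrist_force: [0.4, -0.9, 3.4]
finger_gap: 0.0151
grip_force: 22.0
```

```bash
for k in 0 1 2 3 4 5 6 7 8; do python3 c.py $((945-100*k))e-1 5 2|tr '\n' ' ';echo; done
python3 -c "
import numpy as np
P=np.array([[500.3,-107.2],[502,-99.3],[505,-92],[509.2,-85.2],[514.6,-79.3],[521,-74.4],[528,-70.7],[535.5,-68.3]])
A=np.c_[2*P,np.ones(8)];s=np.linalg.lstsq(A,(P**2).sum(1),rcond=None)[0];print(s[:2],np.sqrt(s[2]+s[0]**2+s[1]**2))
c=s[:2];print(np.degrees(np.arctan2(*(P-c).T[::-1])))"
```

```text
89.5 [3.9, 0.1] 84.5 [7.8, -0.1] 
79.5 [3.9, -0.5] 74.5 [7.7, -1.4] 
69.5 [3.7, -1.2] 64.5 [7.3, -2.7] 
59.5 [3.5, -1.8] 54.5 [6.8, -4.0] 
49.5 [3.1, -2.4] 44.5 [6.0, -5.1] 
39.5 [2.6, -2.9] 34.5 [5.0, -6.1] 
29.5 [2.1, -3.3] 24.5 [3.9, -6.8] 
19.5 [1.5, -3.6] 14.5 [2.6, -7.4] 
9.5 [0.8, -3.8] 4.5 [1.3, -7.7] 
[ 545.56441685 -112.7900549 ] 45.60641552058333
[172.95974608 162.79446105 152.86397524 142.81203758 132.75602218
 122.61371768 112.65105207 102.74674757]
```

Request:
carry_out:
  plan:
    - [[0,0,0,3.9,0.1,0,10],[0,0,0,7.8,-0.1,0,10]]

```text
clock: 19.0
tcp_pos: [0.5509, -0.0674, 0.1249]
orientation: [-0.0, -0.118, 0.993, -0.0]
wrist_force: [-0.0, -0.9, 3.7]
finger_gap: 0.0157
grip_force: 22.0
```

Request:
carry_out:
  plan:
    - [[0,0,0,3.9,-0.5,0,10],[0,0,0,7.7,-1.4,0,10]]

```text
clock: 19.2
tcp_pos: [0.5584, -0.069, 0.1249]
orientation: [-0.0, -0.118, 0.993, -0.0]
wrist_force: [-0.1, -1.8, 3.4]
finger_gap: 0.0156
grip_force: 22.0
```

Request:
carry_out:
  plan:
    - [[0,0,0,3.7,-1.2,0,10],[0,0,0,7.3,-2.7,0,10]]

```text
clock: 19.4
tcp_pos: [0.5655, -0.0716, 0.1248]
orientation: [-0.0, -0.118, 0.993, -0.0]
wrist_force: [-1.5, -2.2, 3.4]
finger_gap: 0.0156
grip_force: 22.0
```

Request:
carry_out:
  plan:
    - [[0,0,0,3.3,-2.1,0,10],[0,0,0,6.5,-4.4,0,10]]

```text
clock: 19.6
tcp_pos: [0.5721, -0.0757, 0.1249]
orientation: [-0.0, -0.118, 0.993, 0.0]
wrist_force: [-1.4, -1.8, 3.0]
finger_gap: 0.0154
grip_force: 22.0
```

Request:
carry_out:
  plan:
    - [[0,0,0,3.0,-2.5,0,10],[0,0,0,5.8,-5.3,0,10]]

```text
clock: 19.8
tcp_pos: [0.578, -0.0808, 0.1249]
orientation: [-0.0, -0.118, 0.993, 0.0]
wrist_force: [-0.2, -0.3, 4.3]
finger_gap: 0.0153
grip_force: 22.0
```

Request:
carry_out:
  plan:
    - [[0,0,0,2.6,-2.9,0,10],[0,0,0,5.0,-6.1,0,10]]

```text
clock: 20.0
tcp_pos: [0.5829, -0.0869, 0.1249]
orientation: [-0.0, -0.118, 0.993, 0.0]
wrist_force: [-2.8, 2.7, 4.1]
finger_gap: 0.015
grip_force: 22.0
```

Request:
carry_out:
  plan:
    - [[0,0,0,1.1,-1.7,0,10],[0,0,0,2.1,-3.3,0,10]]

```text
clock: 20.2
tcp_pos: [0.5836, -0.0879, 0.1247]
orientation: [-0.001, -0.118, 0.993, 0.003]
wrist_force: [-4.7, 6.7, 6.5]
finger_gap: 0.0153
grip_force: 22.4
```

The bite is at φ≈34°, where the tangential force reached about 8 N. I'll wind on at constant radius in 160° calls.

```bash
cat > c2.py <<'E'
import sys,json,numpy as np
a,d,n=map(float,sys.argv[1:4])
p=lambda a:45.4*np.array([np.cos(np.radians(a)),np.sin(np.radians(a))])
print(json.dumps([[0,0,0,*(p(a-k*d)-p(a)).round(1).tolist(),0,10] for k in range(1,int(n)+1)]))
E
python3 c2.py 29.5 9 20; python3 c2.py 209.5 9 20
```

```text
[[0, 0, 0, 3.0, -6.5, 0, 10], [0, 0, 0, 5.0, -13.3, 0, 10], [0, 0, 0, 5.8, -20.4, 0, 10], [0, 0, 0, 5.6, -27.5, 0, 10], [0, 0, 0, 4.2, -34.5, 0, 10], [0, 0, 0, 1.8, -41.2, 0, 10], [0, 0, 0, -1.7, -47.4, 0, 10], [0, 0, 0, -6.0, -53.0, 0, 10], [0, 0, 0, -11.3, -57.9, 0, 10], [0, 0, 0, -17.2, -61.9, 0, 10], [0, 0, 0, -23.6, -64.9, 0, 10], [0, 0, 0, -30.5, -66.8, 0, 10], [0, 0, 0, -37.5, -67.7, 0, 10], [0, 0, 0, -44.7, -67.5, 0, 10], [0, 0, 0, -51.6, -66.1, 0, 10], [0, 0, 0, -58.3, -63.7, 0, 10], [0, 0, 0, -64.6, -60.2, 0, 10], [0, 0, 0, -70.2, -55.8, 0, 10], [0, 0, 0, -75.0, -50.6, 0, 10], [0, 0, 0, -79.0, -44.7, 0, 10]]
[[0, 0, 0, -3.0, 6.5, 0, 10], [0, 0, 0, -5.0, 13.3, 0, 10], [0, 0, 0, -5.8, 20.4, 0, 10], [0, 0, 0, -5.6, 27.5, 0, 10], [0, 0, 0, -4.2, 34.5, 0, 10], [0, 0, 0, -1.8, 41.2, 0, 10], [0, 0, 0, 1.7, 47.4, 0, 10], [0, 0, 0, 6.0, 53.0, 0, 10], [0, 0, 0, 11.3, 57.9, 0, 10], [0, 0, 0, 17.2, 61.9, 0, 10], [0, 0, 0, 23.6, 64.9, 0, 10], [0, 0, 0, 30.5, 66.8, 0, 10], [0, 0, 0, 37.5, 67.7, 0, 10], [0, 0, 0, 44.7, 67.5, 0, 10], [0, 0, 0, 51.6, 66.1, 0, 10], [0, 0, 0, 58.3, 63.7, 0, 10], [0, 0, 0, 64.6, 60.2, 0, 10], [0, 0, 0, 70.2, 55.8, 0, 10], [0, 0, 0, 75.0, 50.6, 0, 10], [0, 0, 0, 79.0, 44.7, 0, 10]]
```

Request:
carry_out:
  plan:
    - [[0,0,0,3.0,-6.5,0,10],[0,0,0,5.0,-13.3,0,10],[0,0,0,5.8,-20.4,0,10],[0,0,0,5.6,-27.5,0,10],[0,0,0,4.2,-34.5,0,10],[0,0,0,1.8,-41.2,0,10],[0,0,0,-1.7,-47.4,0,10],[0,0,0,-6.0,-53.0,0,10],[0,0,0,-11.3,-57.9,0,10],[0,0,0,-17.2,-61.9,0,10]]

```text
clock: 21.2
tcp_pos: [0.5701, -0.15, 0.1251]
orientation: [0.003, -0.119, 0.993, 0.002]
wrist_force: [6.9, 6.5, 1.2]
finger_gap: 0.0152
grip_force: 21.8
```

```bash
python3 c2.py -60.5 9 20
```

```text
[[0, 0, 0, -6.5, -3.0, 0, 10], [0, 0, 0, -13.3, -5.0, 0, 10], [0, 0, 0, -20.4, -5.8, 0, 10], [0, 0, 0, -27.5, -5.6, 0, 10], [0, 0, 0, -34.5, -4.2, 0, 10], [0, 0, 0, -41.2, -1.8, 0, 10], [0, 0, 0, -47.4, 1.7, 0, 10], [0, 0, 0, -53.0, 6.0, 0, 10], [0, 0, 0, -57.9, 11.3, 0, 10], [0, 0, 0, -61.9, 17.2, 0, 10], [0, 0, 0, -64.9, 23.6, 0, 10], [0, 0, 0, -66.8, 30.5, 0, 10], [0, 0, 0, -67.7, 37.5, 0, 10], [0, 0, 0, -67.5, 44.7, 0, 10], [0, 0, 0, -66.1, 51.6, 0, 10], [0, 0, 0, -63.7, 58.3, 0, 10], [0, 0, 0, -60.2, 64.6, 0, 10], [0, 0, 0, -55.8, 70.2, 0, 10], [0, 0, 0, -50.6, 75.0, 0, 10], [0, 0, 0, -44.7, 79.0, 0, 10]]
```

Request:
carry_out:
  plan:
    - [[0,0,0,-6.5,-3.0,0,10],[0,0,0,-13.3,-5.0,0,10],[0,0,0,-20.4,-5.8,0,10],[0,0,0,-27.5,-5.6,0,10],[0,0,0,-34.5,-4.2,0,10],[0,0,0,-41.2,-1.8,0,10],[0,0,0,-47.4,1.7,0,10],[0,0,0,-53.0,6.0,0,10],[0,0,0,-57.9,11.3,0,10],[0,0,0,-61.9,17.2,0,10]]

```text
clock: 22.2
tcp_pos: [0.5083, -0.1376, 0.1254]
orientation: [0.002, -0.117, 0.993, -0.003]
wrist_force: [4.6, -8.0, -1.1]
finger_gap: 0.0151
grip_force: 21.6
```

Request:
carry_out:
  plan:
    - [[0,0,0,-3.0,6.5,0,10],[0,0,0,-5.0,13.3,0,10],[0,0,0,-5.8,20.4,0,10],[0,0,0,-5.6,27.5,0,10],[0,0,0,-4.2,34.5,0,10],[0,0,0,-1.8,41.2,0,10],[0,0,0,1.7,47.4,0,10],[0,0,0,6.0,53.0,0,10],[0,0,0,11.3,57.9,0,10],[0,0,0,17.2,61.9,0,10],[0,0,0,23.6,64.9,0,10],[0,0,0,30.5,66.8,0,10],[0,0,0,37.5,67.7,0,10],[0,0,0,44.7,67.5,0,10],[0,0,0,51.6,66.1,0,10],[0,0,0,58.3,63.7,0,10],[0,0,0,64.6,60.2,0,10],[0,0,0,70.2,55.8,0,10],[0,0,0,75.0,50.6,0,10],[0,0,0,79.0,44.7,0,10]]

```text
clock: 24.2
tcp_pos: [0.5834, -0.0876, 0.1247]
orientation: [-0.001, -0.119, 0.993, 0.003]
wrist_force: [-5.7, 6.8, 6.9]
finger_gap: 0.0153
grip_force: 22.3
```

Request:
carry_out:
  plan:
    - [[0,0,0,3.0,-6.5,0,10],[0,0,0,5.0,-13.3,0,10],[0,0,0,5.8,-20.4,0,10],[0,0,0,5.6,-27.5,0,10],[0,0,0,4.2,-34.5,0,10],[0,0,0,1.8,-41.2,0,10],[0,0,0,-1.7,-47.4,0,10],[0,0,0,-6.0,-53.0,0,10],[0,0,0,-11.3,-57.9,0,10],[0,0,0,-17.2,-61.9,0,10],[0,0,0,-23.6,-64.9,0,10],[0,0,0,-30.5,-66.8,0,10],[0,0,0,-37.5,-67.7,0,10],[0,0,0,-44.7,-67.5,0,10],[0,0,0,-51.6,-66.1,0,10],[0,0,0,-58.3,-63.7,0,10],[0,0,0,-64.6,-60.2,0,10],[0,0,0,-70.2,-55.8,0,10],[0,0,0,-75.0,-50.6,0,10],[0,0,0,-79.0,-44.7,0,10]]

```text
clock: 26.2
tcp_pos: [0.5083, -0.1376, 0.1254]
orientation: [0.002, -0.117, 0.993, -0.003]
wrist_force: [3.4, -7.8, -1.6]
finger_gap: 0.0152
grip_force: 21.6
```

Request:
carry_out:
  plan:
    - [[0,0,0,-3.0,6.5,0,10],[0,0,0,-5.0,13.3,0,10],[0,0,0,-5.8,20.4,0,10],[0,0,0,-5.6,27.5,0,10],[0,0,0,-4.2,34.5,0,10],[0,0,0,-1.8,41.2,0,10],[0,0,0,1.7,47.4,0,10],[0,0,0,6.0,53.0,0,10],[0,0,0,11.3,57.9,0,10],[0,0,0,17.2,61.9,0,10],[0,0,0,23.6,64.9,0,10],[0,0,0,30.5,66.8,0,10],[0,0,0,37.5,67.7,0,10],[0,0,0,44.7,67.5,0,10],[0,0,0,51.6,66.1,0,10],[0,0,0,58.3,63.7,0,10],[0,0,0,64.6,60.2,0,10],[0,0,0,70.2,55.8,0,10],[0,0,0,75.0,50.6,0,10],[0,0,0,77.4,47.4,0,10]]

```text
clock: 28.2
tcp_pos: [0.5818, -0.0854, 0.1246]
orientation: [-0.001, -0.118, 0.993, 0.002]
wrist_force: [-4.7, 6.6, 7.0]
finger_gap: 0.0153
grip_force: 22.3
```

Request:
carry_out:
  plan:
    - [[0,0,0,0,0,0,10],[0,0,0,0,0,0,10],[0,0,0,0,0,0,10]]

```text
clock: 28.5
tcp_pos: [0.5821, -0.0858, 0.1247]
orientation: [-0.001, -0.118, 0.993, 0.002]
wrist_force: [-3.4, 3.8, 5.6]
finger_gap: 0.015
grip_force: 22.2
```

Request:
carry_out:
  plan:
    - [[0,0,0,-0.6,0.9,0,30],[0,0,0,-0.6,0.9,0,45],[0,0,0,-0.6,0.9,0,50],[0,0,0,-0.6,0.9,0,50],[0,0,0,-0.6,0.9,20,50],[0,0,0,-0.6,0.9,60,50],[0,0,0,-0.6,0.9,100,50],[0,0,0,-0.6,0.9,120,50],[0,0,0,30,40,120,50],[0,0,0,50,80,120,50],[0,0,0,70,120,120,50],[0,0,0,80,160,120,50],[0,0,0,90,200,120,50],[0,0,0,90,240,120,50],[0,0,0,90,240,120,50]]

```text
clock: 30.0
tcp_pos: [0.6729, 0.1578, 0.244]
orientation: [-0.0, -0.121, 0.993, 0.001]
wrist_force: [0.8, -0.2, 0.3]
finger_gap: 0.0504
grip_force: 0.0
```

```bash
python3 - <<'E'
from h import *
print(monitor.get_state()["tcp_pos"])
snap("top","q.png")
def cls(f,x,y,w,h):
    H=cv2.cvtColor(cv2.imread("pics/"+f),cv2.COLOR_BGR2HSV)[y:y+h,x:x+w]
    for i,r in enumerate(H): print(y+i,''.join('#' if v<60 else ('o' if s<130 else ('g' if hh>=18 else '.')) for hh,s,v in r))
cls("q.png",236,195,106,60)
a=np.radians(36); print(proj("top",[[.5445+.045*np.cos(a),-.1115+.045*np.sin(a),.19],[.501,.031,.101]]).round(1).tolist())
E
```

```text
[0.67289091 0.15775498 0.24396743]
195 ..........................................................................................................
196 ..........................................................................................................
197 ..........................................................................................................
198 .......................................................................####...............................
199 ......................................................................######..............................
200 ......................................................................######..............................
201 .....................................................................##o#####ggggggggggg..................
202 .....................................................................##o####.gggggggggggggg...............
203 .....................................................................#######ggggggggggggggggg.............
204 ..............................................................
[... 4927 characters left out ...]
.
249 ....ogggggggggooooggggg.ggggo.........................#oo#oooooooooooooooooo##o#####ooooo####oooo##o......
250 ....ogggggggggggggggg..g.ggo#.........................ooooooooooooooooooooooooooooo########oooooo##o......
251 .....ogggggg.gggggg..gg.gggo..........................oooooooooooooooooooooooooooo#oo####ooooo#####o......
252 ......oggggggggg..ggggggggoo..........................oooooooooooooooooooooooooo#oooooooooo###oo#oo.......
253 .......ogggggggggggggggggoo............................oooooooooooooooooooooooooooooooooooo##oo...........
254 ........ooggggggggggggggoo.............................oooooooooooooooooooooooooooooooooooo...............
[[308.8, 201.0], [252.0, 241.4]]
```

The handle is at px (308.7,201.7), where 36° predicts (308.8,201). The lens is still concentric in the nest. I'm handing in.

```bash
python3 -c "
from h import *
print(order.hand_in())"
```

```text
the job is handed in; nothing more can be done
None
```

The lens is seated in the nest and released, and the handwheel was wound clockwise through the slack and then about 717° of the 720° past the bite, with no overrun; the job was handed in at about 30 s, and its result wasn't shown.

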